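# Fasten the hasp of the larger transport case

## Robot

A 6-joint arm with a two-finger parallel gripper is mounted at the origin on a cart in front of the work surface, level with it; the furniture and walls round the work are solid. World frame = base frame: x ahead of the robot, y to its left, z up, the work surface at z = 0. Lengths are in mm, angles in rad, forces in N, time in s.
With the tool pointing down it reaches from about 400 to 925 mm from the base axis. Payload 12.5 kg.
Tool frame: the origin (TCP) lies midway between the tips of the shut fingers; the grasp point (between the pads) lies 19 mm behind it (env.tcp_to_grasp is the distance from the TCP to the grasp point, in mm); z points along the fingers, y is the line along which they close (so a half turn about z gives the same grasp; the last joint's range is limited). The gripper opens to 95 mm and grips with 3 to 60 N. Pads are 20 mm wide; open, the fingers measure 119 mm over their backs; the gripper's body (75 mm by 180 mm) begins 59 mm behind the grasp point.
Start: joints at [-1.422, 0.491, 1.559, -0, 1.092, -0.106], TCP at [157.555, -604.833, 214.661] pointing down, gripper open.
Joint ranges: [-3.1, 3.1], [-0.84, 2.19], [0.05, 2.79], [-1.13, 4.28], [0.06, 2.93], [-2.69, 2.69]. Speed limits (rad/s): [2.22, 2.22, 2.79, 3.14, 3.14, 3.14].

## Interface

Orientations are given as [roll, pitch, yaw] about the fixed x, y, z axes, in that order (R = Rz(yaw) Ry(pitch) Rx(roll)).
In Python, from cell import env gives the robot as it stands. The module is installed in compiled form; this text tells all that it offers.
- The arm moves only by the tool step_arm, never from a script. Its argument "plan" is a list that holds one entry, the list of rows, each a list of 5 numbers: the shift along the tool's x, y, z in mm, then the turn about the tool's z in degrees, then the opening, from -1 (shut) to 1 (fully open). A call has 1 to 8 rows; each row is the pose to reach, as a shift and turn from the pose commanded when the call began, along the tool's axes at that moment; what a row does not reach only later rows make up. A row lasts 1/12 s, in which the tool goes at most 41.7 mm and 7.16 degrees, less where a joint would pass 70% of its speed; a pose out of reach is approached as far as the arm can. A call with a gripper value outside its range is refused whole. The fingers move at their own pace and stop on an object; the grip force is fixed at half the most. Time passes only in rows, so rows that repeat a pose let the fingers close. It gives the time, the measured TCP pose, the force, the opening and the grip force at its end, in the units of the state.
- env.state(): the state, without advancing time (a new reading comes with each control period).
- env.read_camera(name): name is "scene" or "top" or "wrist"; returns the picture (400x640x3 uint8, blue, green, red); there is no depth.
- env.get_calibration(name): a dict with "K" (3x3 intrinsics, pixels), "extrinsics" (4x4, takes a point from world to camera coordinates). Camera axes: x right, y up, looking along -z (the intrinsics and any distortion apply to the point x, -y, -z); pixel columns grow to the right and rows downward; lengths in mm; the calibration is good to about 2 mm. The wrist camera is an equidistant fisheye: a pixel r from the principal point sees the ray r / f radians off the axis. A picture is of the moment at which its call begins: read the wrist's pose just before it. get_calibration takes no time and is no camera call; for the wrist camera it gives the pose at the moment of the call.
- env.job_done(): hands the job in; it is judged then, once.
The state is a dict: "t": time; "joints": joint angles; "qvel": joint speeds; "tau": joint torques, N m; "eef_pos": TCP position; "tcp_rot": TCP orientation; "ft_force": force on the tool from outside, world axes, zero at the start; "moment": the same for the moment, N m; "opening": opening from 0.0 (shut) to 1.0 (fully open); "grip_force": force on a finger pad.
Only numpy, scipy, OpenCV 4.12 (cv2) and the standard library are available. Lean on these libraries where they do the work, as an engineer would, in place of code of your own. Each camera call takes 0.05 s, during which the arm holds its last target. There are 200 camera calls.

## Task

The larger of the two transport cases on the cart is packed and ready to go out: swing its hasp over and press it fully down, so that it lies flat on the lid with the staple through its slot. The smaller case is still being packed, so leave its hasp standing open.

Things in the scene. Friction and masses are not known exactly. Their poses are not given: they have to be found in the camera images.
- large_case: The larger case: aluminium, closed grey two-leaf lid, 160 x 190 mm (x, y), 90 mm high to the flat lid top; heavy, does not shift. Origin: centre of the underside; z up, y along the lid's seam, x across it (away from the robot at yaw 0). The hasp's hinge line runs along y through (-30, 0, 94) mm in this frame, 4 mm above the lid; its staple stands at (27, 0) mm on the other leaf.
- small_case: The smaller case, same make, 120 x 140 mm (x, y) and 90 mm high; same frame, hasp and staple as on the larger one, at the same places in its own frame. Its hasp stays open. The two cases may stand either way round on the cart.
- large_hasp (a joint): Larger case's hasp angle (rad): 0 flat on the lid (stop), 1.57 upright, more = leaning back to the case's -x; starts at 1.75 to 2.15, stop at 2.5. Strap: dark steel, 36 mm wide, 4 thick, 75 long from the hinge line, slot 10 x 22 mm centred 57 mm from it. Stiff hinge (0.05 N m): stays where it is left, never falls shut; push it over, then press it down.
- large_staple (a point): Top of the larger case's staple, the catch: a fixed dark steel loop 19 mm wide, 18 mm high above the lid. With the hasp flat it sticks up 12 mm through the slot; press on the strap between hinge line and staple (up to 45 mm from the hinge line is clear of the loop).
- small_hasp (a joint): Angle of the smaller case's hasp, measured in the same way, same stiff hinge, also starts at 1.75 to 2.15.

How it is judged (in metres and radians):
At the end, for the whole second after the job is handed in: The larger case's hasp lies flat over its staple (within 0.12 rad, about 7 degrees), and the smaller case's hasp still stands open (more than 1.6 rad) (value of joint large_hasp below 0.12 rad and value of joint small_hasp above 1.6 rad); the robot touches nothing.
It fails at once if the smaller case's hasp is swung towards its staple (below 1.6 rad) (value of joint small_hasp below 1.6 rad).
It also fails if it takes over 29 s, if anything falls off the work surface, if the arm or the gripper's body presses on something with over 40 N, if the wrist force passes 120 N, or if a joint passes its speed limit or range.

## Working session

There is one attempt and no reset: what is moved stays moved. The work goes in short steps, Python scripts to look and compute and a tool call to move; the robot and the scene stay as the last step left them, time stands still between calls to the robot, and variables do not carry over. Pictures are saved under pics/ and viewed, at most 10 in all, crops included, and the job is handed in when it is done.

Besides the shell and the picture viewer there is one more tool, called after "Request:" by a JSON object that holds its "api" and its "payload", one argument or row to a line. step_arm: Moves the arm, as the interface text tells. Its arguments: {"type":"object","properties":{"plan":{"type":"array"}},"required":["plan"]}

```bash
mkdir -p pics; python3 - <<'E'
from cell import env
import cv2,numpy as np
for n in("top","scene"):
    cv2.imwrite(f"pics/{n}0.png",env.read_camera(n)); c=env.get_calibration(n); print(n,np.round(c["K"],1).tolist(),np.round(c["extrinsics"],3).tolist())
print(env.state())
E
```

```text
top [[517.0, 0.0, 316.0], [0.0, 517.0, 189.8], [0.0, 0.0, 1.0]] [[0.006, -1.0, -0.016, 34.838], [0.985, 0.003, 0.171, -542.784], [-0.171, -0.017, 0.985, -1067.66], [0.0, 0.0, 0.0, 1.0]]
scene [[404.5, 0.0, 318.9], [0.0, 404.5, 200.9], [0.0, 0.0, 1.0]] [[-0.703, -0.711, 0.009, 380.298], [0.372, -0.356, 0.857, -269.736], [-0.606, 0.606, 0.515, -593.11], [0.0, 0.0, 0.0, 1.0]]
{'t': 0.1, 'joints': array([-1.42161673e+00,  4.91495343e-01,  1.55941110e+00, -2.66627184e-05,
        1.09168465e+00, -1.05615848e-01]), 'qvel': array([-0.00043102, -0.00084261, -0.00144433, -0.00011198, -0.0001825 ,
       -0.00010012]), 'tau': array([ 1.89036582e-03, -6.13622403e+01, -2.58605862e+01,  6.93745888e-02,
        4.70258261e-02, -3.32694572e-05]), 'eef_pos': array([ 157.50253728, -604.59881804,  214.11484766]), 'tcp_rot': array([-3.14059729e+00, -8.17383694e-05,  2.54807708e-01]), 'ft_force': array([ 0.68348114, -0.05131366,  0.22361119]), 'moment': array([-0.003423  ,  0.004655  , -0.00709511]), 'grip_force': 0.0, 'opening': 1.0003768030178233}
```

View pics/top0.png

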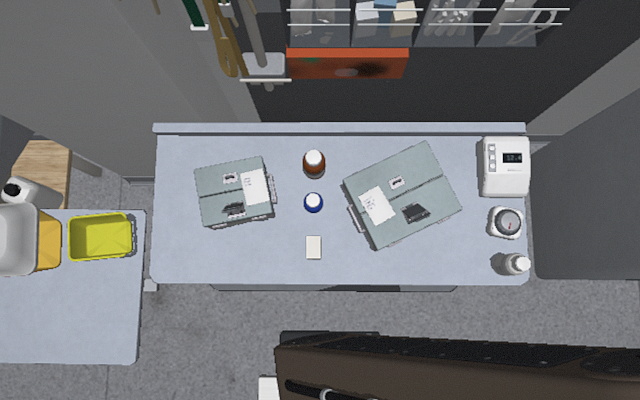

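View pics/scene0.png

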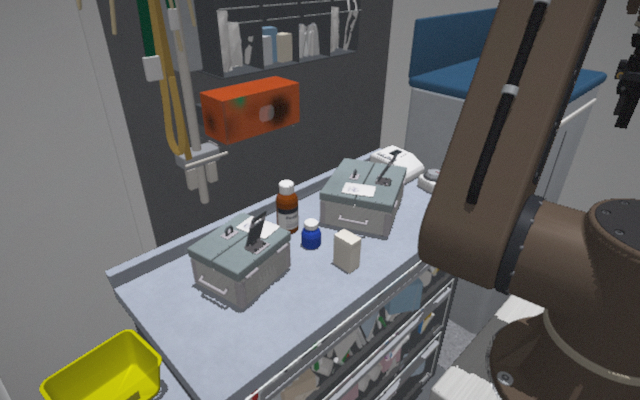

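The top view shows the larger case at about (402,195), with its hasp at (416,213) and staple at (397,183). The smaller case is at about (235,190). I'll enlarge the large case to measure it.

```bash
cat > h.py <<'E'
from cell import env
import cv2,numpy as np
def ray(n,u,v):
    c=env.get_calibration(n);K=c["K"];E=c["extrinsics"];R=E[:3,:3]
    d=R.T@np.array([(u-K[0,2])/K[0,0],-(v-K[1,2])/K[1,1],-1]);return -R.T@E[:3,3],d
def onz(n,u,v,z):
    o,d=ray(n,u,v);return o+d*(z-o[2])/d[2]
def proj(n,p):
    c=env.get_calibration(n);q=c["extrinsics"]@np.append(p,1);k=c["K"]@np.array([q[0],-q[1],-q[2]]);return k[:2]/k[2]
E
python3 - <<'E'
from h import *
a=cv2.imread("pics/top0.png")[135:255,335:470]; b=cv2.imread("pics/scene0.png")[140:240,310:430]
cv2.imwrite("pics/crop0.png",np.vstack([cv2.resize(a,(540,480),interpolation=cv2.INTER_CUBIC)]))
cv2.imwrite("pics/crop1.png",cv2.resize(b,(720,600),interpolation=cv2.INTER_CUBIC))
for u,v in((343,181),(429,143),(463,206),(377,249)): print(onz("top",u,v,90).round(1))
E
```

```text
[553.9 -19.5  90. ]
[ 635.6 -200.    90. ]
[ 502.4 -265.3   90. ]
[413.8 -88.   90. ]
```

View pics/crop0.png

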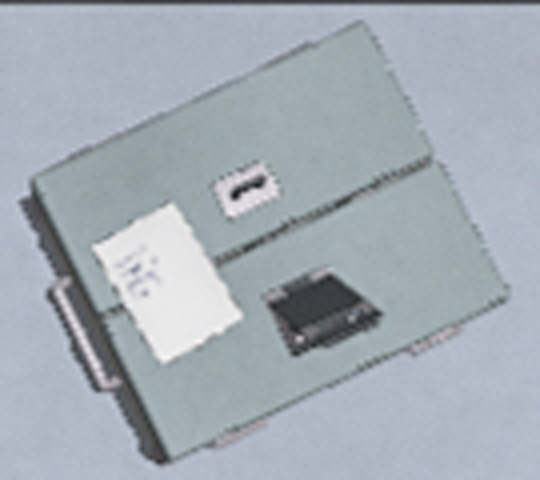

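View pics/crop1.png

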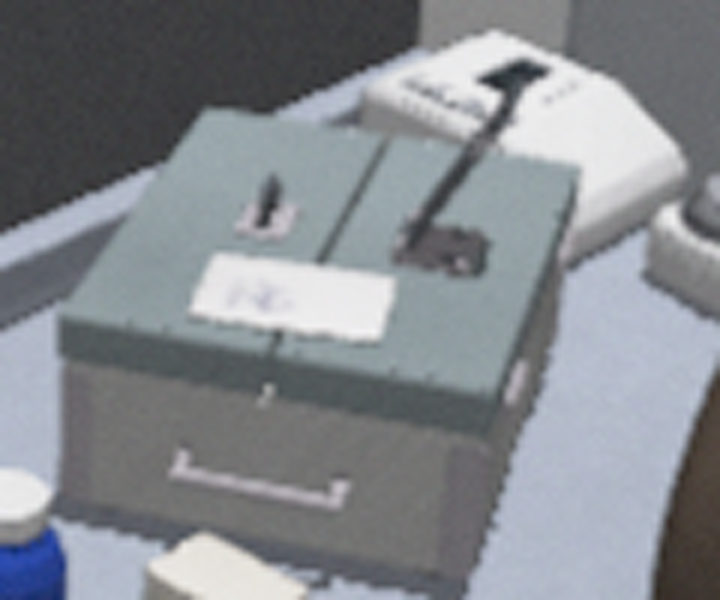

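The crops show the lid corners at full-image pixels of about (343,179.5), (426,140.5), (462,209) and (376,250.5). The staple plate is at (396.5,182.3), and the hasp leans back towards the robot.

```bash
python3 - <<'E'
from h import *
P=np.array([onz("top",335+u/4-.4,135+v/4-.4,90) for u,v in((33,178),(363,22),(508,297),(165,462))])[:,:2]
M=np.array([[80,95],[80,-95],[-80,-95],[-80,95.]])
c=P.mean(0);H=M.T@(P-c);U,S,V=np.linalg.svd(H);R=(V.T@U.T)
print(P.round(1).tolist(),c.round(1),"yaw",np.degrees(np.arctan2(R[1,0],R[0,0])).round(2),"res",(P-c-M@R.T).round(1).tolist())
st=onz("top",335+246/4-.4,135+189/4-.4,91); print("staple meas",st.round(1),"pred",(c+R@[27,0]).round(1))
for th in(1.75,1.95,2.15):
  r=[-30+75*np.cos(th),0]; 
  for y in(-18,18):
    p=c+R@[r[0],y]; z=94+75*np.sin(th); a=proj("top",np.array([*p,z]));b=proj("scene",np.array([*p,z]));print(th,y,((a-[335,135])*4).round(),((b-[310,140])*6).round())
h=c+R@[-30,0];print("hinge",h.round(1),((proj("top",np.array([*h,94]))-[335,135])*4).round())
E
```

```text
[[558.0, -19.2], [641.8, -192.5], [496.5, -262.2], [411.6, -85.6]] [ 527.  -139.9] yaw 25.45 res [[-0.4, 0.5], [1.8, -1.2], [1.0, -2.1], [-2.3, 2.9]]
staple meas [ 552.3 -129.3   91. ] pred [ 551.3 -128.3]
1.75 -18 [365. 275.] [472.  45.]
1.75 18 [297. 307.] [452.  82.]
1.95 -18 [377. 303.] [509.  61.]
1.95 18 [309. 335.] [491.  99.]
2.15 -18 [387. 330.] [542.  83.]
2.15 18 [320. 362.] [525. 122.]
hinge [ 499.9 -152.8] [293. 287.]
```

Request:
{"api": "step_arm", "payload": {
  "plan": [
    [[386,-340,0,-10.8,-1],[386,-340,0,-10.8,-1],[386,-340,0,-10.8,-1],[386,-340,0,-10.8,-1],[386,-340,0,-10.8,-1],[386,-340,0,-10.8,-1],[386,-340,0,-10.8,-1],[386,-340,0,-10.8,-1]]
  ]
}}

```text
t: 0.77
eef_pos: [344.7, -326.7, 214.6]
tcp_rot: [-3.141, 0.0, 0.443]
ft_force: [-0.2, -0.5, -0.1]
opening: 0.496
grip_force: 0.0
```

Request:
{"api": "step_arm", "payload": {
  "plan": [
    [[150,-88,0,0,-1],[150,-88,0,0,-1],[150,-88,0,0,-1],[150,-88,0,0,-1],[150,-88,0,0,-1],[150,-88,0,0,-1],[150,-88,0,0,-1],[150,-88,0,0,-1]]
  ]
}}

```text
t: 1.43
eef_pos: [441.3, -185.7, 214.5]
tcp_rot: [-3.141, 0.0, 0.442]
ft_force: [0.6, -0.1, 0.4]
opening: 0.01
grip_force: 0.0
```

```bash
cat >> h.py <<'E'
def case():
    s=env.state(); y=np.radians(25.45); R=np.array([[np.cos(y),-np.sin(y)],[np.sin(y),np.cos(y)]])
    q=R.T@(s["eef_pos"][:2]-[499.9,-152.8]); print("rel hinge x,y,z",q.round(1),(s["eef_pos"][2]-94).round(1),"yaw",np.degrees(s["tcp_rot"][2]).round(2),s["ft_force"].round(1),"t",s["t"],"open",s["opening"])
E
python3 - <<'E'
from h import *
case(); a=env.read_camera("top")[115:265,320:500];b=env.read_camera("scene")[80:240,300:460]
cv2.imwrite("pics/c2.png",np.hstack([cv2.resize(a,(400,333)),cv2.resize(b,(333,333))]))
E
```

```text
rel hinge x,y,z [-67.1  -4.5] 120.5 yaw 25.35 [ 0.6 -0.1  0.4] t 1.4333 open 0.010038834694701947
```

View pics/c2.png

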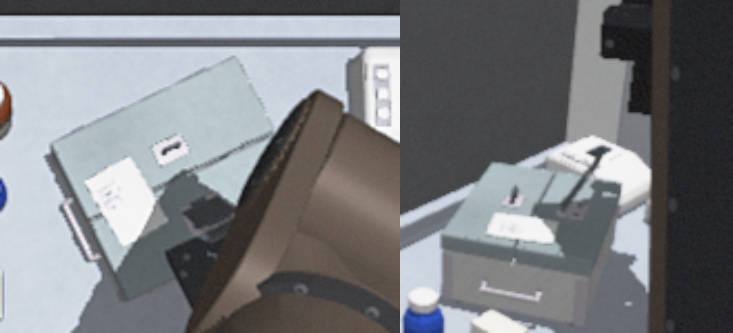

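The picture shows the shut gripper above and behind the hasp. The strap still leans back and is untouched, so I can go down behind it.

Request:
{"api": "step_arm", "payload": {
  "plan": [
    [[-8,-4,30,0,-1],[-8,-4,60,0,-1],[-8,-4,84,0,-1],[-8,-4,84,0,-1],[-8,-4,84,0,-1],[-8,-4,84,0,-1]]
  ]
}}

```text
t: 2.03
eef_pos: [433.2, -185.4, 131.7]
tcp_rot: [3.141, -0.001, 0.442]
ft_force: [0.3, -0.2, -0.1]
opening: 0.004
grip_force: 0.0
```

```bash
python3 -c "
from h import *
case()"
```

```text
rel hinge x,y,z [-74.2  -0.8] 37.7 yaw 25.34 [ 0.3 -0.2 -0.1] t 2.0333 open 0.0037122089921726204
```

Request:
{"api": "step_arm", "payload": {
  "plan": [
    [[10,0,0,0,-1],[20,0,0,0,-1],[30,0,0,0,-1],[40,0,0,0,-1],[50,0,0,0,-1],[57,0,1,0,-1],[62,0,2,0,-1],[62,0,2,0,-1]]
  ]
}}

```text
t: 2.7
eef_pos: [489.7, -157.4, 128.3]
tcp_rot: [-3.141, 0.0, 0.444]
ft_force: [-0.3, 0.8, 0.6]
opening: 0.005
grip_force: 0.0
```

```bash
python3 -c "
from h import *
case()"
```

```text
rel hinge x,y,z [-11.2   0.3] 34.3 yaw 25.45 [-0.3  0.8  0.6] t 2.7 open 0.004507314901949228
```

Request:
{"api": "step_arm", "payload": {
  "plan": [
    [[9,0,1,0,-1],[17,0,3,0,-1],[21,0,5,0,-1],[25,0,9,0,-1],[30,0,15,0,-1],[33,0,20,0,-1],[34,0,24,0,-1],[34,0,24,0,-1]]
  ]
}}

```text
t: 3.37
eef_pos: [519.5, -143.2, 103.6]
tcp_rot: [-3.141, 0.001, 0.444]
ft_force: [-0.4, -0.3, 0.2]
opening: 0.005
grip_force: 0.0
```

```bash
python3 - <<'E'
from h import *
case(); b=env.read_camera("scene")[80:240,300:460]
cv2.imwrite("pics/c3.png",cv2.resize(b,(480,480)))
E
```

```text
rel hinge x,y,z [21.9  0.2] 9.6 yaw 25.41 [-0.4 -0.3  0.2] t 3.3667 open 0.004971413947887213
```

View pics/c3.png

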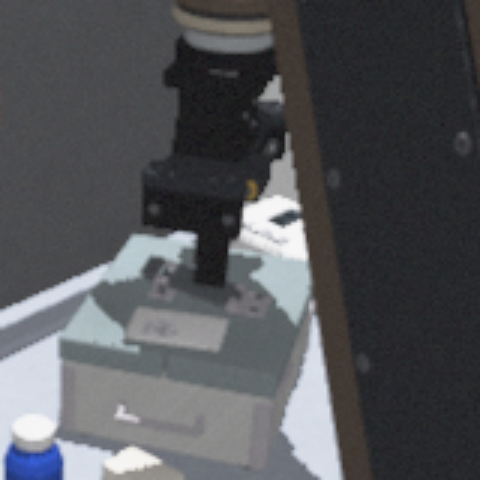

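The strap has swung over and the finger is on top of it, nearly flat. Next I'll press in small steps.

Request:
{"api": "step_arm", "payload": {
  "plan": [
    [[1,0,3,0,-1],[2,0,5,0,-1],[2,0,7,0,-1],[2,0,7,0,-1],[2,0,7,0,-1]]
  ]
}}

```text
t: 3.83
eef_pos: [521.4, -142.6, 97.6]
tcp_rot: [3.142, 0.0, 0.443]
ft_force: [-0.4, 0.1, -0.9]
opening: 0.006
grip_force: 0.0
```

Request:
{"api": "step_arm", "payload": {
  "plan": [
    [[0,0,1,0,-1],[0,0,1,0,-1],[0,0,2,0,-1],[0,0,2,0,-1],[0,0,2,0,-1]]
  ]
}}

```text
t: 4.25
eef_pos: [521.5, -142.6, 96.2]
tcp_rot: [3.141, -0.0, 0.443]
ft_force: [-1.5, 0.2, 7.2]
opening: 0.005
grip_force: 3.8
```

Request:
{"api": "step_arm", "payload": {
  "plan": [
    [[0,0,1,0,-1],[0,0,1,0,-1],[0,0,1,0,-1]]
  ]
}}

```text
t: 4.5
eef_pos: [521.6, -142.6, 96.1]
tcp_rot: [3.14, -0.001, 0.443]
ft_force: [-4.4, -0.1, 18.9]
opening: 0.001
grip_force: 9.3
```

The force rises to 19 N at z = 96.1, so the strap is at its stop. I'll lift and retreat.

Request:
{"api": "step_arm", "payload": {
  "plan": [
    [[0,0,-10,0,-1],[0,0,-40,0,-1],[0,0,-80,0,-1],[0,0,-120,0,-1],[-30,40,-130,0,-1],[-60,80,-130,0,-1],[-90,120,-130,0,-1],[-90,160,-130,0,-1]]
  ]
}}

```text
t: 5.17
eef_pos: [502.8, -306.5, 225.7]
tcp_rot: [3.141, 0.0, 0.443]
ft_force: [1.3, 0.8, 0.6]
opening: 0.004
grip_force: 0.0
```

Request:
{"api": "step_arm", "payload": {
  "plan": [
    [[-20,40,0,0,-1],[-40,80,0,0,-1],[-60,120,0,0,-1],[-80,160,0,0,-1],[-80,180,0,0,-1],[-80,180,0,0,-1],[-80,180,0,0,-1],[-80,180,0,0,-1]]
  ]
}}

```text
t: 5.83
eef_pos: [509.5, -501.4, 224.3]
tcp_rot: [-3.141, 0.0, 0.443]
ft_force: [-0.8, -1.7, -0.3]
opening: 0.004
grip_force: 0.0
```

```bash
python3 - <<'E'
from h import *
case(); a=env.read_camera("top")[115:265,320:480];b=env.read_camera("scene")[140:300,180:430]
cv2.imwrite("pics/c4.png",np.hstack([cv2.resize(a,(320,300)),cv2.resize(b,(470,300))]))
E
```

```text
rel hinge x,y,z [-141.1 -318.8] 130.3 yaw 25.4 [-0.8 -1.7 -0.3] t 5.8333 open 0.004402463986608006
```

View pics/c4.png

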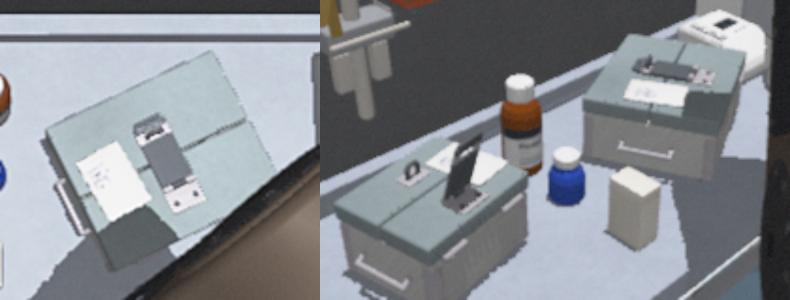

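The large case's hasp lies flat with the staple through its slot (crop about (150,125)). The small case's hasp still stands open, and the arm is clear.

```bash
python3 -c "
from cell import env
print(env.job_done())"
```

```text
the job is handed in; nothing more can be done
None
```

The larger case's hasp is pressed flat over its staple, the smaller case's hasp still stands open, and the job is handed in with the arm clear; no verdict came back.

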